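# Set the bench air valve two turns open and stay on the handle

### The arm

A 7-joint arm with a two-finger parallel gripper is mounted at the origin on the work surface. World frame = base frame: x ahead of the robot, y to its left, z up, the work surface at z = 0. Lengths are in mm, angles in rad, forces in N, time in s.
With the tool pointing down it reaches from about 400 to 875 mm from the base axis. Payload 4.4 kg.
Tool frame: the origin (TCP) lies at the very end of the fingers, on their centre line; the grasp point (between the pads) lies 19 mm behind it; z points along the fingers, y is the direction in which the jaws open and shut (so a half turn about z gives the same grasp; the last joint's range is limited). The gripper opens to 85 mm and grips with 20 to 120 N. Pads are 22 mm wide; open, the fingers measure 114 mm over their backs; the gripper's body (76 mm by 85 mm) begins 54 mm behind the grasp point. The pads swing forward as they close: fully open they stand 13 mm farther back than shut.
Start: joints at [-1.247, 0.628, 0.038, 1.517, -0.027, 0.996, -0.02], TCP at [246.98, 601.264, 231.313] pointing down, gripper open.
Joint ranges: [-3.06, 3.06], [-0.37, 2.12], [-1.25, 1.32], [0.18, 2.47], [-1.1, 4.24], [0.23, 1.98], [-2.94, 2.94]. Speed limits (rad/s): [2.57, 2.57, 3.14, 3.14, 3.14, 3.14, 3.14].

### API

Orientations are given as [roll, pitch, yaw] about the fixed x, y, z axes, in that order (R = Rz(yaw) Ry(pitch) Rx(roll)).
In Python, from cell import ctrl gives the robot as it stands.
- The arm moves only by the shell command python3 -m crank 'ROWS' [OPENING]. ROWS is JSON, a list that holds one entry, the list of rows, each a list of 6 numbers: the shift along the tool's x, y, z in units of 30 mm (1.0 is 30 mm), then the turn, a rotation vector about the tool's x, y, z in units of 6 degrees (1.0 is 6 degrees). In form: [[[tx, ty, tz, rx, ry, rz], ...]]. A call has 1 to 12 rows; each row shifts and turns the pose as measured when the row begins, along the tool's axes as they then stand; what a row does not reach is not made up. A row lasts 1/12 s, in which the tool goes at most 41.7 mm and 7.16 degrees, less where a joint would pass 70% of its speed; a pose out of reach is approached as far as the arm can. A call is refused whole if a number of a shift passes 1 or a number of a turn 1, either way. A call with a gripper value outside its range is refused whole. OPENING is the gripper command: -1 is fully open, 1 is shut, values between are in proportion, set as the call begins (- or left out, the last holds). The fingers move at their own pace and stop on an object; the grip force is fixed at half the most. Time passes only in rows, so rows that do not move let the fingers close. It gives the time, the measured TCP pose, the force and the opening at its end, in the units of the state.
- ctrl.read_state(): the state, without advancing time (a new reading comes with each control period).
- ctrl.get_image(name): name is "scene" or "side" or "wrist"; returns a dict with "color" (420x560x3 uint8, red, green, blue), "depth" (420x560 float32, mm along the optical axis (not along the pixel's ray), 0 where there is no reading), "camera_matrix" (3x3 intrinsics, pixels), "R" (3x3) and "t" (3): a world point X has camera coordinates R X + t. Camera axes: x right, y down, z forward; pixel columns grow to the right and rows downward; lengths in mm; the calibration is good to about 2 mm. A picture is of the moment at which its call begins.
- ctrl.finish_job(): hands the job in, once; it reports no verdict.
Trained networks look in a picture, given as the dict that the camera call returned (one of the last four; its "shot" number tells which), for a name from the list of things; names that differ only in an ending like _2 or _b are one class to them, and where a whole thing is asked for, a point or a joint stands for the part that bears it (a point fixed in the world has none). Each returns a list of dicts, best first, with "conf" (0 to 1); they miss things now and then, are a little off and sometimes report something else, mostly with a low value. They report only what shows in the picture. A call takes as long as a camera call. They do not tell look-alikes from the thing itself.
- ctrl.search_frame(query, picture): "extent" ([centre column, centre row, width, height] in pixels, round what is visible of it).
The state is a dict: "clock": time; "qpos": joint angles; "qd": joint speeds; "tau": joint torques, N m; "eef_pos": TCP position; "tool_rot": TCP orientation; "force": force on the tool from outside, world axes, zero at the start; "torque": the same for the moment, N m; "width": finger opening in mm.
Only numpy, scipy, OpenCV 4.12 (cv2) and the standard library are available. Lean on these libraries where they do the work, as an engineer would, in place of code of your own. Each camera call takes 0.05 s, during which the arm holds its last target. There are 200 camera calls.

### The job

Set the bench's main air valve, the larger one whose handwheel has an upright crank grip: close it clockwise until it is against its stop, then back it off exactly two full turns, counter-clockwise. Finish there with the crank grip still held firmly between the fingers, ready to shut it again: do not let go at the end. Leave the smaller drain valve closed and do not disturb the other things on the bench.

Things in the scene. Friction and masses are not known exactly. Their poses are not given: they have to be found in the camera images.
- main_valve: the main air valve, fixed to the bench: steel flange 90 mm square and 8 mm thick, brass globe body, stem and spoked handwheel on a vertical axis; origin on that axis at the bench surface, z up. An outlet stub points along its x axis, 70 mm out, 44 mm up. It may stand on the robot's left or right and be turned by up to 30 degrees, so look for it. When the valve is closed, or any whole number of turns open, its crank grip stands over this outlet
- main_hub (a point): centre of the main valve's dark steel handwheel, on its axis, 130 mm above the bench; z up; its x axis points from the hub to the crank grip and turns with the wheel. Rim circle of 58 mm radius, rim bar 14 mm thick; hub nut reaches 11 mm above this point
- main_wheel (a joint): angle of the main handwheel in rad: 0 is closed against the stop, growing counter-clockwise seen from above (opening); 6.283 a turn, three turns of travel in all (the wheel does not rise). It turns stiffly but easily (0.06 N m, about 1 N at the grip), stays where it is left, and stops dead at 0. At the start it stands partly open, less than one turn from closed
- crank_grip: the crank grip of the main handwheel: an upright black round handle 21 mm in diameter and 57 mm tall, standing on the rim 58 mm from the wheel's axis, spinning freely on its own pin, so that it can be held in a gripper that keeps its heading while the wheel is cranked round; origin at its foot, 139 mm above the bench, 2 mm above the rim; z up along its axis; its top is 196 mm above the bench
- grip_mid (a point): point on the crank grip's axis, 33 mm above its foot, 172 mm above the bench, 24 mm below its top: a good height to hold it. It carries the grip's own spin in its orientation
- drain_valve: the smaller drain valve, fixed to the bench, of the same brass and steel, with a plain 80 mm handwheel without a crank grip, the wheel 90 mm above the bench; origin on its axis at the bench surface. It stands on the other side from the main valve, at least 200 mm away sideways
- drain_wheel (a joint): angle of the drain valve's wheel in rad; 0 is closed, as it starts and must stay
- screwdriver: a screwdriver lying on the bench, about 190 mm long; origin under its middle. To be left alone
- cordless_drill: a cordless drill lying on its side, about 230 x 190 x 52 mm; origin on the bench under its motor housing. To be left alone
- tape_measure: a black tape measure, 66 x 66 x 35 mm; origin under its middle. To be left alone
- drawer_front: a small wooden drawer front lying flat, 100 x 220 x 18 mm with a brass bow handle to 47 mm high; origin under its middle. To be left alone
- offcut: a pale wood offcut, 120 x 45 x 22 mm; origin under its middle. To be left alone
- glue_bottle: a white glue bottle standing up, 54 mm across, 120 mm tall; origin under its middle. To be left alone
- hammer: a hammer lying on the bench, about 260 mm long; origin under its middle. To be left alone
Things that resemble listed ones, but are neither listed nor needed, are in the scene too. What is shaped like the drain_valve but brown or turquoise is not meant.

How it is judged:
By the outcome, as a careful person would: the job done as asked, in the order asked, and still so for the second after the job is handed in, while the arm keeps its last pose, push and grip.
It also fails if it takes over 64 s, if anything falls off the work surface, if the arm or the gripper's body presses on something with over 40 N, if the wrist force passes 120 N, or if a joint passes its speed limit or range.

## Working session

There is one attempt and no reset: what is moved stays moved. The work goes in short steps, Python scripts to look and compute and a shell command to move; the robot and the scene stay as the last step left them, time stands still between calls to the robot, and variables do not carry over. Pictures are saved under pics/ and viewed, about 8 in all and at most 12, crops included, and the job is handed in when it is done.

```bash
ls; mkdir -p pics; cat > h.py <<'E'
import numpy as np, cv2
from cell import ctrl
def look(name, fn=None):
    p=ctrl.get_image(name)
    if fn: cv2.imwrite('pics/'+fn,p['color'][:,:,::-1])
    return p
def world(p,u,v,d=None):
    if d is None: d=p['depth'][int(round(v)),int(round(u))]
    c=np.linalg.inv(p['camera_matrix'])@np.array([u,v,1.])*d
    return np.array(p['R']).T@(c-np.array(p['t']))
def proj(p,X):
    c=p['camera_matrix']@(np.array(p['R'])@np.array(X)+np.array(p['t'])); return c[:2]/c[2]
def cloud(p):
    v,u=np.mgrid[0:420,0:560]; d=p['depth']
    c=np.stack([u*d,v*d,d],-1)@np.linalg.inv(p['camera_matrix']).T
    return (c-np.array(p['t']))@np.array(p['R']), d>0
def st():
    s=ctrl.read_state(); print({k:np.round(s[k],3) for k in ('clock','qpos','eef_pos','tool_rot','force','width')}); return s
E
python3 - <<'E'
from h import *
st()
for n in ('scene','side','wrist'):
    p=look(n,n+'0.png')
    for q in ('main_valve','crank_grip','main_hub','drain_valve'):
        for r in ctrl.search_frame(q,p)[:3]:
            u,v=r['extent'][:2]; print(n,q,round(r['conf'],2),np.round(r['extent']),np.round(world(p,u,v)))
a=[cv2.imread(f'pics/{n}0.png') for n in('scene','side')]
cv2.imwrite('pics/ab.png',cv2.resize(np.vstack(a),(560,840))[:, :] if 0 else cv2.resize(np.hstack(a),(800,300)))
E
```

```text
pics
{'clock': np.float64(0.0), 'qpos': array([-1.247,  0.629,  0.038,  1.518, -0.027,  0.996, -0.02 ]), 'eef_pos': array([246.732, 600.673, 230.389]), 'tool_rot': array([-3.14 ,  0.   ,  2.752]), 'force': array([-0.185,  0.075,  0.309]), 'width': np.float64(85.698)}
scene main_valve 0.85 [346. 166.  50.  72.] [541. 214. 110.]
scene crank_grip 0.7 [358. 136.   7.  22.] [526. 267. 180.]
scene crank_grip 0.67 [346. 155.  45.  52.] [474. 315.   0.]
scene crank_grip 0.21 [317. 168.  28.  20.] [459. 196.  36.]
scene main_hub 0.67 [350. 155.  47.  50.] [486. 319.   5.]
scene drain_valve 0.97 [202. 387.  38.  47.] [ 696. -436.   63.]
scene drain_valve 0.92 [248. 286.  33.  49.] [ 592. -201.   64.]
scene drain_valve 0.88 [170. 230.  36.  44.] [ 355. -250.  100.]
side main_valve 0.69 [251. 173.  48.  72.] [537. 216. 101.]
side main_valve 0.58 [339. 282.  37.  57.] [ 552. -223.   87.]
side main_hub 0.65 [252. 156.  41.  44.] [627. 414.  -2.]
side drain_valve 0.87 [339. 283.  40.  56.] [ 568. -206.   54.]
side drain_valve 0.85 [252. 344.  48.  59.] [ 310. -274.   99.]
side drain_valve 0.55 [445. 343.  53.  59.] [ 651. -452.   96.]
```

View pics/scene0.png

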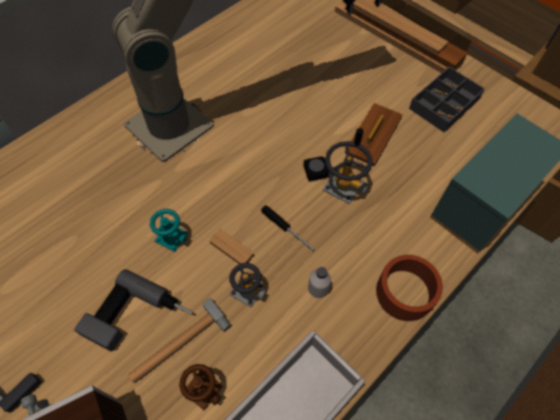

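```bash
cat > fit.py <<'E'
from h import *
from scipy.optimize import least_squares
def fit(P,c0):
    P=P[np.hypot(P[:,0]-c0[0],P[:,1]-c0[1])<110]
    g=P[(P[:,2]>155)&(P[:,2]<200)]
    rim=P[(P[:,2]>124)&(P[:,2]<138)]
    f=lambda c:(np.hypot(rim[:,0]-c[0],rim[:,1]-c[1])-58)
    r=least_squares(f,c0,loss='soft_l1',f_scale=4)
    print('rim',len(rim),r.x.round(1),'res',np.median(abs(r.fun)).round(1),'grip n',len(g),np.median(g,0).round(1) if len(g) else '')
    st_=P[(P[:,2]>36)&(P[:,2]<52)]
    d=np.hypot(*(st_[:,:2]-r.x).T); o=st_[(d>45)&(d<72)]
    if len(o): print('outlet pts',len(o),np.median(o,0).round(0), 'ang',np.degrees(np.arctan2(*(np.median(o,0)[:2]-r.x)[::-1])).round(1))
    fl=P[(P[:,2]>4)&(P[:,2]<12)]; 
    fl=fl[np.abs(fl[:,:2]-r.x).max(1)<66]
    if len(fl)>20: print('flange',len(fl),cv2.minAreaRect(fl[:,:2].astype(np.float32)))
    return r.x,g
if __name__=='__main__':
    for n in ('scene','side'):
        p=look(n); X,m=cloud(p); print(n); c,g=fit(X[m],np.array([530,220.]))
        img=cv2.resize(p['color'][:,:,::-1][90:230, (260 if n=='scene' else 160):(260 if n=='scene' else 160)+180],None,fx=2.2,fy=4.2/2.2*1.15,interpolation=cv2.INTER_CUBIC)
        cv2.imwrite(f'pics/c_{n}.png',img)
    cv2.imwrite('pics/c.png',np.hstack([cv2.imread('pics/c_scene.png'),cv2.imread('pics/c_side.png')]))
E
python3 fit.py
```

```text
scene
rim 717 [542.3 219.7] res 4.5 grip n 103 [525.7 271.4 183.2]
outlet pts 37 [601. 223.  46.] ang 2.9
flange 428 ((541.3410034179688, 219.36050415039062), (129.02305603027344, 129.16342163085938), 89.45565795898438)
side
rim 571 [538.1 217.4] res 3.7 grip n 104 [517.4 270.  179.3]
outlet pts 32 [595. 222.  46.] ang 4.2
flange 391 ((534.1255493164062, 209.4397735595703), (103.5822525024414, 119.38529968261719), 67.30235290527344)
```

View pics/c.png

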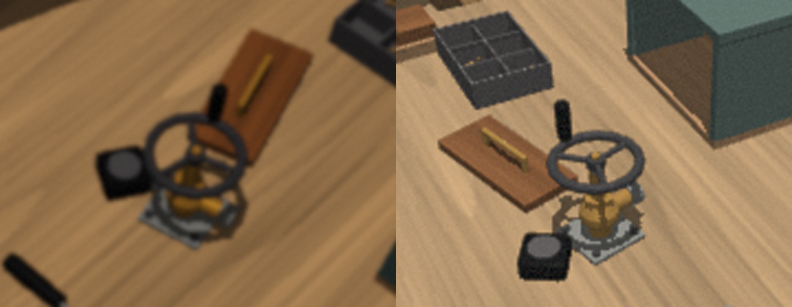

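```bash
python3 -m crank '[[[0,0,-0.3,0,0,-0.93],[0,0,-0.3,0,0,-0.93],[0,0,-0.3,0,0,-0.93],[0,0,-0.3,0,0,-0.93],[-0.7,-0.85,0,0,0,0],[-0.7,-0.85,0,0,0,0],[-0.7,-0.85,0,0,0,0],[-0.7,-0.85,0,0,0,0],[-0.7,-0.85,0,0,0,0],[-0.7,-0.85,0,0,0,0],[-0.7,-0.85,0,0,0,0],[0,0,0,0,0,0]]]' -1; python3 -c "
from h import *
st()"
```

```text
clock: 1.85
eef_pos: [401.0, 421.4, 267.8]
tool_rot: [3.14, -0.0, -3.113]
force: [1.1, -0.5, 0.4]
width: 85.4
{'clock': np.float64(1.85), 'qpos': array([-0.815,  0.489, -0.065,  1.669,  0.035,  0.983,  0.707]), 'eef_pos': array([401.021, 421.356, 267.809]), 'tool_rot': array([ 3.14 , -0.   , -3.113]), 'force': array([ 1.136, -0.46 ,  0.389]), 'width': np.float64(85.38)}
```

```bash
python3 -m crank '[[[-0.7,-0.85,0,0,0,0.27],[-0.7,-0.85,0,0,0,0],[-0.7,-0.85,0,0,0,0],[-0.7,-0.85,0,0,0,0],[-0.7,-0.85,0,0,0,0],[0,0,0,0,0,0],[0,0,0,0,0,0]]]'; python3 - <<'E'
from h import *
from fit import fit
st(); p=look('wrist','w1.png'); X,m=cloud(p); fit(X[m],np.array([540,218.]))
for q in ('crank_grip','main_hub'):
    for r in ctrl.search_frame(q,p)[:2]: print(q,r['conf'],np.round(r['extent']),world(p,*r['extent'][:2]).round())
E
```

```text
clock: 2.43
eef_pos: [511.8, 288.5, 267.9]
tool_rot: [3.138, 0.002, 3.136]
force: [-1.4, 0.5, -0.1]
width: 85.3
{'clock': np.float64(2.433), 'qpos': array([-0.533,  0.497, -0.041,  1.655,  0.021,  0.986,  0.985]), 'eef_pos': array([511.783, 288.488, 267.856]), 'tool_rot': array([3.138e+00, 2.000e-03, 3.136e+00]), 'force': array([-1.362,  0.516, -0.092]), 'width': np.float64(85.346)}
rim 7775 [537.7 224.5] res 4.4 grip n 1104 [515.1 277.7 193. ]
outlet pts 141 [589. 246.  49.] ang 23.0
flange 1353 ((523.91796875, 219.20840454101562), (93.86068725585938, 104.46336364746094), 75.37775421142578)
crank_grip 0.7 [259. 227.  31.  46.] [513. 279. 194.]
main_hub 0.7 [403. 139. 213. 143.] [477. 432.  17.]
```

View pics/w1.png

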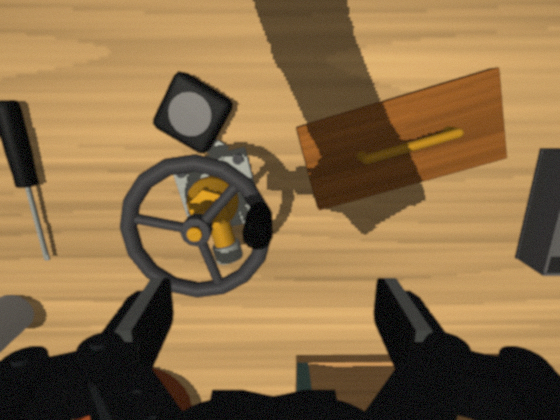

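```bash
cat > fit2.py <<'E'
from h import *
from scipy.optimize import least_squares
def fit2(p,c):
    X,m=cloud(p); P=X[m]; c=np.array(c,float)
    for i in range(6):
        r=np.hypot(*(P[:,:2]-c).T); a=P[(abs(P[:,2]-133)<6)&(abs(r-58)<(14 if i<3 else 9))]
        c=least_squares(lambda q:np.hypot(a[:,0]-q[0],a[:,1]-q[1])-58,c,loss='soft_l1',f_scale=2).x
    d=P[:,:2]-c; r=np.hypot(*d.T)
    g=P[(P[:,2]>150)&(P[:,2]<205)&(r<90)&(r>30)]; t=g[g[:,2]>g[:,2].max()-6] if len(g) else g
    print('hub',c.round(1),len(a),'zrim',np.percentile(a[:,2],[5,95]).round(), 'r free med',np.median(np.hypot(*(a[:,:2]-c).T)).round(1))
    if len(g):
        e=cv2.minEnclosingCircle(t[:,:2].astype(np.float32)); print('grip top',np.round(e[0],1),round(e[1],1),'z',g[:,2].max().round(),'ang',np.degrees(np.arctan2(*(np.array(e[0])-c)[::-1])).round(1),'r',np.hypot(*(np.array(e[0])-c)).round(1))
    o=P[(P[:,2]>46)&(P[:,2]<62)&(r>35)&(r<75)]; 
    if len(o): print('outlet', len(o),o.mean(0).round(), np.degrees(np.arctan2(*(o.mean(0)[:2]-c)[::-1])).round(1))
    return c
if __name__=='__main__':
    for n in ('scene','side','wrist'): print(n); fit2(look(n),[539,221])
E
python3 fit2.py
```

```text
scene
hub [543.3 219. ] 572 zrim [129. 138.] r free med 57.3
grip top [524.5 276.3] 10.3 z 199.0 ang 108.2 r 60.3
outlet 105 [595. 230.  55.] 12.1
side
hub [537.5 217.3] 452 zrim [129. 138.] r free med 57.2
grip top [519.4 276. ] 10.4 z 198.0 ang 107.2 r 61.5
outlet 79 [591. 227.  55.] 10.3
wrist
hub [537.1 224.6] 5794 zrim [131. 138.] r free med 56.6
grip top [519.9 277.3] 10.3 z 198.0 ang 108.1 r 55.4
outlet 783 [590. 236.  55.] 12.3
```

```bash
python3 -m crank '[[[-0.29,-0.4,0,0,0,0],[0,0,0.7,0,0,0],[0,0,0.8,0,0,0],[0,0,0.8,0,0,0],[0,0,0.8,0,0,0],[0,0,0.6,0,0,0],[0,0,0,0,0,0]]]'; python3 - <<'E'
from h import *
st(); p=look('wrist','w2.png')
E
```

```text
clock: 3.32
eef_pos: [516.7, 289.6, 155.8]
tool_rot: [3.13, 0.007, -3.126]
force: [-1.1, 0.1, 0.5]
width: 85.0
{'clock': np.float64(3.317), 'qpos': array([-0.526,  0.631, -0.045,  1.769,  0.031,  0.73 ,  1.001]), 'eef_pos': array([516.689, 289.556, 155.764]), 'tool_rot': array([ 3.13 ,  0.007, -3.126]), 'force': array([-1.105,  0.1  ,  0.54 ]), 'width': np.float64(85.04)}
```

View pics/w2.png

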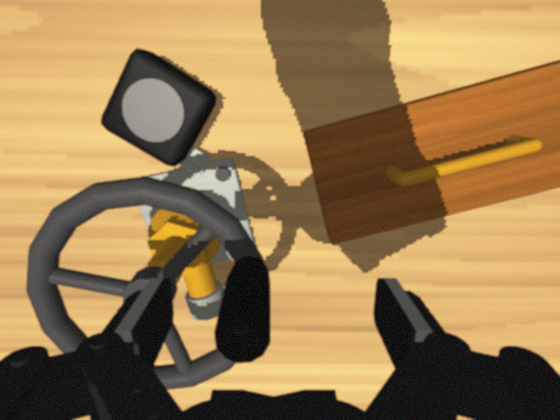

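```bash
python3 -m crank '[[[-0.1,-0.3,0,0,0,0],[-0.1,-0.3,0.05,0,0,0],[0,-0.15,0.05,0,0,0],[0,0,0,0,0,0]]]'; python3 - <<'E'
from h import *
st()
E
```

```text
clock: 3.7
eef_pos: [525.9, 268.2, 158.0]
tool_rot: [3.126, 0.014, -3.123]
force: [-0.4, -0.2, 0.9]
width: 85.4
{'clock': np.float64(3.7), 'qpos': array([-0.484,  0.622, -0.049,  1.781,  0.033,  0.72 ,  1.041]), 'eef_pos': array([525.926, 268.213, 157.967]), 'tool_rot': array([ 3.126,  0.014, -3.123]), 'force': array([-0.424, -0.245,  0.879]), 'width': np.float64(85.443)}
```

```bash
cat > d.py <<'E'
import sys
from h import *
from scipy.spatial.transform import Rotation as R
def delta(pos,yaw=np.pi):
    s=st(); R0=R.from_euler('xyz',s['tool_rot']); t=R0.inv().apply(np.array(pos)-s['eef_pos'])/30
    r=(R0.inv()*R.from_euler('xyz',[np.pi,0,yaw])).as_rotvec(degrees=True)/6
    print('rows',t.round(2),r.round(2))
if __name__=='__main__': delta([float(a) for a in sys.argv[1:4]])
E
python3 -m crank '[[[0.1,0.15,0.1,0.1,0.1,0.1],[0.08,0.12,0.05,0.05,0.05,0.1],[0,0,0,0,0,0],[0,0,0,0,0,0]]]'; python3 d.py 520.5 276.5 153
```

```text
clock: 4.03
eef_pos: [521.7, 276.9, 155.6]
tool_rot: [3.141, 0.001, 3.134]
force: [-0.0, -1.2, -0.4]
width: 85.5
{'clock': np.float64(4.033), 'qpos': array([-0.513,  0.633, -0.035,  1.764,  0.03 ,  0.744,  1.   ]), 'eef_pos': array([521.712, 276.909, 155.629]), 'tool_rot': array([3.141e+00, 1.000e-03, 3.134e+00]), 'force': array([-0.008, -1.155, -0.381]), 'width': np.float64(85.542)}
rows [ 0.04 -0.01  0.09] [ 0.01  0.01 -0.07]
```

```bash
python3 -m crank '[[[0.03,0,0.08,0,0,0],[0,0,0,0,0,0],[0,0,0,0,0,0],[0,0,0,0,0,0],[0,0,0,0,0,0],[0,0,0,0,0,0],[0,0,0,0,0,0],[0,0,0,0,0,0],[0,0,0,0,0,0],[0,0,0,0,0,0]]]' 1; python3 d.py 520.5 276.5 153; python3 fit2.py
```

```text
clock: 4.87
eef_pos: [520.1, 278.0, 153.0]
tool_rot: [3.141, 0.0, 3.136]
force: [-0.1, 0.3, 0.9]
width: 19.5
{'clock': np.float64(4.867), 'qpos': array([-0.515,  0.636, -0.036,  1.768,  0.031,  0.737,  0.998]), 'eef_pos': array([520.123, 277.954, 153.02 ]), 'tool_rot': array([3.141, 0.   , 3.136]), 'force': array([-0.147,  0.347,  0.907]), 'width': np.float64(19.518)}
rows [-0.01 -0.05  0.  ] [ 0.01  0.   -0.05]
scene
hub [543.3 218.9] 552 zrim [129. 138.] r free med 57.6
grip top [524.2 271.2] 37.9 z 205.0 ang 110.1 r 55.7
outlet 109 [596. 230.  55.] 12.2
side
hub [537.7 217.5] 469 zrim [129. 138.] r free med 57.4
grip top [510.7 265.9] 31.3 z 205.0 ang 119.2 r 55.5
outlet 85 [592. 227.  54.] 10.2
wrist
hub [538.4 225.7] 11117 zrim [131. 137.] r free med 57.5
grip top [515.1 272.3] 39.0 z 205.0 ang 116.5 r 52.1
outlet 323 [584. 227.  54.] 1.3
```

```bash
python3 -m crank '[[[-0.33,0.08,0,0,0,0],[-0.34,0.02,0,0,0,0],[-0.34,-0.04,0,0,0,0],[-0.33,-0.09,0,0,0,0],[-0.31,-0.15,0,0,0,0],[0,0,0,0,0,0]]]'; python3 d.py 520.5 276.5 153;
```

```text
clock: 5.52
eef_pos: [571.5, 271.3, 153.1]
tool_rot: [-3.141, -0.003, 3.137]
force: [0.7, -1.2, 1.6]
width: 19.7
{'clock': np.float64(5.517), 'qpos': array([-0.464,  0.691, -0.038,  1.641,  0.032,  0.812,  1.051]), 'eef_pos': array([571.456, 271.311, 153.056]), 'tool_rot': array([-3.141e+00, -3.000e-03,  3.137e+00]), 'force': array([ 0.746, -1.224,  1.575]), 'width': np.float64(19.735)}
rows [1.7  0.17 0.01] [-0.   -0.03 -0.04]
```

```bash
python3 -m crank '[[[-0.27,-0.21,0,0,0,0],[-0.23,-0.25,0,0,0,0],[-0.16,-0.25,0,0,0,0],[0,0,0,0,0,0]]]'; python3 d.py 520.5 276.5 153;
```

```text
clock: 5.85
eef_pos: [592.0, 247.0, 153.0]
tool_rot: [-3.141, -0.006, 3.136]
force: [-0.9, -2.3, 1.7]
width: 19.3
{'clock': np.float64(5.85), 'qpos': array([-0.414,  0.704, -0.041,  1.611,  0.034,  0.832,  1.097]), 'eef_pos': array([591.954, 247.012, 153.011]), 'tool_rot': array([-3.141, -0.006,  3.136]), 'force': array([-0.871, -2.296,  1.73 ]), 'width': np.float64(19.343)}
rows [2.39 0.97 0.01] [-0.01 -0.05 -0.05]
```

```bash
for i in 1; do python3 -m crank '[[[-0.05,-0.12,0,0,0,0],[-0.04,-0.13,0,0,0,0],[-0.03,-0.13,0,0,0,0],[0,0,0,0,0,0]]]'; done; python3 -m crank '[[[-0.02,-0.12,0,0,0,0],[-0.01,-0.12,0,0,0,0],[0,0,0,0,0,0]]]'; python3 -m crank '[[[0,-0.1,0,0,0,0],[0,-0.1,0,0,0,0]]]'
```

```text
clock: 6.18
eef_pos: [595.6, 236.2, 153.0]
tool_rot: [3.139, -0.005, 3.137]
force: [-0.5, 0.1, 1.5]
width: 19.6
clock: 6.43
eef_pos: [595.6, 236.4, 153.1]
tool_rot: [3.13, -0.004, -3.141]
force: [-0.1, -1.9, 1.8]
width: 19.9
clock: 6.6
eef_pos: [595.6, 236.0, 153.1]
tool_rot: [3.123, -0.001, -3.137]
force: [-0.5, 7.9, -1.1]
width: 19.5
```

```bash
python3 -m crank '[[[0,-0.4,0,0,0,0],[0,-0.4,0,0,0,0],[0,-0.4,0,0,0,0]]]';python3 -m crank '[[[0,0,0,0.15,0,0],[0,0,0,0,0,0]]]'; python3 d.py 595.6 236.2 153; python3 - <<'E'
from h import *
look('scene','s3.png');p=look('side','d3.png')
a=cv2.imread('pics/s3.png')[60:230,240:440];b=cv2.imread('pics/d3.png')[60:230,160:360]
cv2.imwrite('pics/c3.png',cv2.resize(np.hstack([a,b]),None,fx=2,fy=2,interpolation=cv2.INTER_CUBIC))
E
```

```text
clock: 6.85
eef_pos: [595.8, 235.7, 153.2]
tool_rot: [3.077, 0.011, -3.116]
force: [2.8, 23.3, -6.7]
width: 19.9
clock: 7.02
eef_pos: [595.1, 239.1, 153.1]
tool_rot: [3.091, 0.011, -3.109]
force: [-0.4, 1.9, 4.3]
width: 19.6
{'clock': np.float64(7.017), 'qpos': array([-0.351,  0.69 , -0.085,  1.646,  0.016,  0.778,  1.177]), 'eef_pos': array([595.09 , 239.068, 153.11 ]), 'tool_rot': array([ 3.091,  0.011, -3.109]), 'force': array([-0.432,  1.923,  4.287]), 'width': np.float64(19.576)}
rows [-0.01 -0.1  -0.  ] [0.49 0.1  0.31]
```

View pics/c3.png

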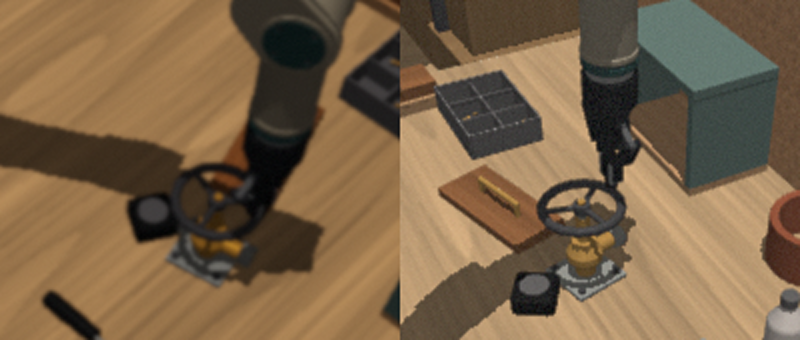

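```bash
python3 -m crank '[[[0,-0.05,0,0.25,0.05,0.16],[0,-0.05,0,0.25,0.05,0.16],[0,0,0,0,0,0]]]';python3 -m crank '[[[0,-0.06,0,0.05,0,0],[0,-0.06,0,0.05,0,0]]]'; python3 d.py 595.6 236.2 153
```

```text
clock: 7.37
eef_pos: [595.5, 236.8, 153.0]
tool_rot: [3.138, 0.0, 3.133]
force: [-1.3, 1.7, 1.4]
width: 19.6
clock: 7.53
eef_pos: [595.7, 236.0, 153.1]
tool_rot: [-3.141, 0.002, 3.133]
force: [-0.6, 6.8, -1.7]
width: 19.3
{'clock': np.float64(7.533), 'qpos': array([-0.399,  0.7  , -0.038,  1.62 ,  0.035,  0.82 ,  1.11 ]), 'eef_pos': array([595.691, 235.98 , 153.098]), 'tool_rot': array([-3.141e+00,  2.000e-03,  3.133e+00]), 'force': array([-0.56 ,  6.779, -1.726]), 'width': np.float64(19.255)}
rows [0.   0.01 0.  ] [-0.01  0.01 -0.09]
```

```bash
cat > a.py <<'E'
from h import *
import json,os
from scipy.optimize import least_squares
s=ctrl.read_state(); L=json.load(open('log.json')) if os.path.exists('log.json') else [[520.1,278],[571.5,271.3],[592,247],[595.6,236.2]]
L.append(list(map(float,s['eef_pos'][:2]))); json.dump(L,open('log.json','w'))
A=np.array(L); r=least_squares(lambda q:np.hypot(A[:,0]-q[0],A[:,1]-q[1])-58,[539.4,223]); c=r.x
f=lambda P:np.degrees(np.arctan2(P[1]-c[1],P[0]-c[0]))
th=f(A[-1]); st0=f([595.65,236.1])
print('c',c.round(1),'res',r.fun.round(1),'ang',th.round(1),'stop',st0.round(1),'turned mod 360',((th-st0)%360).round(1))
from d import delta
delta([c[0]+58*np.cos(np.radians(th)),c[1]+58*np.sin(np.radians(th)),153])
for step,n in((12,12),):
    for i in range(n):
        a=np.radians(th+step*(i+.5)); k=2*58*np.sin(np.radians(step/2))/30; print([round(k*np.sin(a),2),round(k*np.cos(a),2)],end=' ')
E
python3 -m crank '[[[0.13,0.38,0,0,0,0],[0.21,0.35,0,0,0,0],[0.28,0.3,0,0,0,0],[0.33,0.23,0,0,0,0],[0.37,0.16,0,0,0,0],[0.4,0.08,0,0,0,0],[0.4,-0.01,0,0,0,0],[0.39,-0.09,0,0,0,0],[0.37,-0.17,0,0,0,0],[0.32,-0.24,0,0,0,0],[0.27,-0.31,0,0,0,0],[0,0,0,0,0,0]]]'; python3 a.py
```

```text
clock: 8.53
eef_pos: [488.7, 251.8, 153.0]
tool_rot: [-3.133, 0.015, 3.125]
force: [2.5, -2.5, -3.6]
width: 19.6
c [539.1 223.2] res [ 0.   0.  -0.  -0.  -0.1] ang 150.4 stop 12.9 turned mod 360 137.5
{'clock': np.float64(8.533), 'qpos': array([-0.523,  0.585, -0.02 ,  1.887,  0.042,  0.663,  0.982]), 'eef_pos': array([488.741, 251.805, 153.034]), 'tool_rot': array([-3.133,  0.015,  3.125]), 'force': array([ 2.523, -2.455, -3.583]), 'width': np.float64(19.573)}
rows [0. 0. 0.] [-0.08  0.14 -0.16]
[np.float64(0.16), np.float64(-0.37)] [np.float64(0.08), np.float64(-0.4)] [np.float64(-0.0), np.float64(-0.4)] [np.float64(-0.09), np.float64(-0.39)] [np.float64(-0.17), np.float64(-0.37)] [np.float64(-0.24), np.float64(-0.33)] [np.float64(-0.3), np.float64(-0.27)] [np.float64(-0.35), np.float64(-0.2)] [np.float64(-0.39), np.float64(-0.12)] [np.float64(-0.4), np.float64(-0.04)] [np.float64(-0.4), np.float64(0.04)] [np.float64(-0.38), np.float64(0.13)]
```

```bash
python3 -m crank '[[[0.16,-0.37,0,-0.08,0.14,-0.16],[0.08,-0.4,0,0,0,0],[0,-0.4,0,0,0,0],[-0.09,-0.39,0,0,0,0],[-0.17,-0.37,0,0,0,0],[-0.24,-0.33,0,0,0,0],[-0.3,-0.27,0,0,0,0],[-0.35,-0.2,0,0,0,0],[-0.39,-0.12,0,0,0,0],[-0.4,-0.04,0,0,0,0],[-0.4,0.04,0,0,0,0],[0,0,0,0,0,0]]]'; python3 a.py
```

```text
clock: 9.53
eef_pos: [552.2, 166.5, 153.0]
tool_rot: [3.134, -0.005, -3.135]
force: [-0.2, 4.8, 1.5]
width: 19.5
c [539.1 223.1] res [ 0.1  0.   0.  -0.  -0.   0.1] ang -77.0 stop 12.9 turned mod 360 270.1
{'clock': np.float64(9.533), 'qpos': array([-0.297,  0.622, -0.06 ,  1.801,  0.039,  0.722,  1.202]), 'eef_pos': array([552.194, 166.514, 153.015]), 'tool_rot': array([ 3.134, -0.005, -3.135]), 'force': array([-0.244,  4.78 ,  1.499]), 'width': np.float64(19.55)}
rows [0. 0. 0.] [ 0.07 -0.05  0.06]
[np.float64(-0.38), np.float64(0.13)] [np.float64(-0.35), np.float64(0.21)] [np.float64(-0.3), np.float64(0.28)] [np.float64(-0.23), np.float64(0.33)] [np.float64(-0.16), np.float64(0.37)] [np.float64(-0.08), np.float64(0.4)] [np.float64(0.01), np.float64(0.4)] [np.float64(0.09), np.float64(0.39)] [np.float64(0.17), np.float64(0.37)] [np.float64(0.24), np.float64(0.32)] [np.float64(0.3), np.float64(0.27)] [np.float64(0.35), np.float64(0.2)]
```

```bash
python3 -m crank '[[[-0.38,0.13,0,0.07,-0.05,0.06],[-0.35,0.21,0,0,0,0],[-0.3,0.28,0,0,0,0],[-0.23,0.33,0,0,0,0],[-0.16,0.37,0,0,0,0],[-0.08,0.4,0,0,0,0],[0.01,0.4,0,0,0,0],[0.09,0.39,0,0,0,0],[0.17,0.37,0,0,0,0],[0.24,0.32,0,0,0,0],[0.3,0.27,0,0,0,0],[0,0,0,0,0,0]]]'; python3 a.py
```

```text
clock: 10.53
eef_pos: [575.8, 268.0, 153.0]
tool_rot: [-3.134, -0.008, 3.132]
force: [-2.9, -0.7, 2.7]
width: 19.5
c [539.1 223.1] res [ 0.1  0.   0.  -0.  -0.   0.1 -0. ] ang 50.7 stop 12.9 turned mod 360 37.8
{'clock': np.float64(10.533), 'qpos': array([-0.46 ,  0.699, -0.036,  1.625,  0.035,  0.83 ,  1.05 ]), 'eef_pos': array([575.83 , 268.033, 153.023]), 'tool_rot': array([-3.134, -0.008,  3.132]), 'force': array([-2.925, -0.673,  2.681]), 'width': np.float64(19.55)}
rows [-0.  0.  0.] [-0.07 -0.08 -0.09]
[np.float64(0.34), np.float64(0.22)] [np.float64(0.38), np.float64(0.15)] [np.float64(0.4), np.float64(0.06)] [np.float64(0.4), np.float64(-0.02)] [np.float64(0.39), np.float64(-0.1)] [np.float64(0.36), np.float64(-0.18)] [np.float64(0.32), np.float64(-0.25)] [np.float64(0.26), np.float64(-0.31)] [np.float64(0.19), np.float64(-0.36)] [np.float64(0.11), np.float64(-0.39)] [np.float64(0.02), np.float64(-0.4)] [np.float64(-0.06), np.float64(-0.4)]
```

Total now 397.8°.

```bash
python3 -m crank '[[[0.34,0.22,0,-0.07,-0.08,-0.09],[0.38,0.15,0,0,0,0],[0.4,0.06,0,0,0,0],[0.4,-0.02,0,0,0,0],[0.39,-0.1,0,0,0,0],[0.36,-0.18,0,0,0,0],[0.32,-0.25,0,0,0,0],[0.26,-0.31,0,0,0,0],[0.19,-0.36,0,0,0,0],[0.11,-0.39,0,0,0,0],[0.02,-0.4,0,0,0,0],[0,0,0,0,0,0]]]'; python3 a.py
```

```text
clock: 11.53
eef_pos: [482.2, 212.5, 153.0]
tool_rot: [-3.132, 0.017, 3.138]
force: [2.6, -0.7, -1.6]
width: 19.8
c [539.1 223.1] res [ 0.1  0.  -0.  -0.  -0.   0.1 -0.  -0. ] ang -169.4 stop 12.9 turned mod 360 177.7
{'clock': np.float64(11.533), 'qpos': array([-0.46 ,  0.557, -0.028,  1.949,  0.053,  0.625,  1.041]), 'eef_pos': array([482.17 , 212.466, 153.003]), 'tool_rot': array([-3.132,  0.017,  3.138]), 'force': array([ 2.609, -0.703, -1.568]), 'width': np.float64(19.798)}
rows [ 0. -0.  0.] [-0.09  0.16 -0.03]
[np.float64(-0.12), np.float64(-0.39)] [np.float64(-0.19), np.float64(-0.35)] [np.float64(-0.26), np.float64(-0.31)] [np.float64(-0.32), np.float64(-0.25)] [np.float64(-0.37), np.float64(-0.17)] [np.float64(-0.39), np.float64(-0.09)] [np.float64(-0.4), np.float64(-0.01)] [np.float64(-0.4), np.float64(0.07)] [np.float64(-0.37), np.float64(0.16)] [np.float64(-0.33), np.float64(0.23)] [np.float64(-0.28), np.float64(0.29)] [np.float64(-0.21), np.float64(0.34)]
```

Now 537.7°.

```bash
python3 -m crank '[[[-0.12,-0.39,0,-0.09,0.16,-0.03],[-0.19,-0.35,0,0,0,0],[-0.26,-0.31,0,0,0,0],[-0.32,-0.25,0,0,0,0],[-0.37,-0.17,0,0,0,0],[-0.39,-0.09,0,0,0,0],[-0.4,-0.01,0,0,0,0],[-0.4,0.07,0,0,0,0],[-0.37,0.16,0,0,0,0],[-0.33,0.23,0,0,0,0],[-0.28,0.29,0,0,0,0],[0,0,0,0,0,0]]]'; python3 a.py
```

```text
clock: 12.53
eef_pos: [584.9, 187.5, 153.0]
tool_rot: [3.141, -0.015, -3.141]
force: [-0.9, 3.1, 2.3]
width: 19.5
c [539.1 223.1] res [ 0.1  0.   0.  -0.  -0.   0.1 -0.  -0.  -0. ] ang -37.9 stop 12.9 turned mod 360 309.2
{'clock': np.float64(12.533), 'qpos': array([-0.318,  0.673, -0.055,  1.683,  0.039,  0.801,  1.182]), 'eef_pos': array([584.877, 187.507, 153.006]), 'tool_rot': array([ 3.141, -0.015, -3.141]), 'force': array([-0.882,  3.052,  2.283]), 'width': np.float64(19.484)}
rows [-0. -0.  0.] [ 0.01 -0.15  0.01]
[np.float64(-0.21), np.float64(0.34)] [np.float64(-0.14), np.float64(0.38)] [np.float64(-0.06), np.float64(0.4)] [np.float64(0.03), np.float64(0.4)] [np.float64(0.11), np.float64(0.39)] [np.float64(0.19), np.float64(0.36)] [np.float64(0.26), np.float64(0.31)] [np.float64(0.32), np.float64(0.25)] [np.float64(0.36), np.float64(0.18)] [np.float64(0.39), np.float64(0.1)] [np.float64(0.4), np.float64(0.01)] [np.float64(0.4), np.float64(-0.07)]
```

Now 669.2°, 50.8° to go.

```bash
python3 -m crank '[[[-0.21,0.34,0,0,-0.15,0],[-0.14,0.38,0,0,0,0],[-0.06,0.4,0,0,0,0],[0.02,0.15,0,0,0,0],[0,0,0,0,0,0],[0,0,0,0,0,0]]]'; python3 a.py
```

```text
clock: 13.03
eef_pos: [597.1, 222.5, 153.0]
tool_rot: [-3.136, -0.002, 3.139]
force: [-0.9, -0.6, 2.2]
width: 19.9
c [539.1 223.1] res [ 0.1  0.   0.  -0.  -0.   0.1 -0.  -0.  -0.   0. ] ang -0.6 stop 12.9 turned mod 360 346.4
{'clock': np.float64(13.033), 'qpos': array([-0.378,  0.698, -0.042,  1.626,  0.043,  0.822,  1.128]), 'eef_pos': array([597.135, 222.478, 153.037]), 'tool_rot': array([-3.136e+00, -2.000e-03,  3.139e+00]), 'force': array([-0.883, -0.615,  2.202]), 'width': np.float64(19.884)}
rows [0. 0. 0.] [-0.05 -0.02 -0.03]
[np.float64(0.04), np.float64(0.4)] [np.float64(0.12), np.float64(0.39)] [np.float64(0.2), np.float64(0.35)] [np.float64(0.27), np.float64(0.3)] [np.float64(0.32), np.float64(0.24)] [np.float64(0.37), np.float64(0.17)] [np.float64(0.39), np.float64(0.09)] [np.float64(0.4), np.float64(0.0)] [np.float64(0.4), np.float64(-0.08)] [np.float64(0.37), np.float64(-0.16)] [np.float64(0.33), np.float64(-0.23)] [np.float64(0.27), np.float64(-0.3)]
```

```bash
python3 -m crank '[[[0.02,0.2,0,-0.05,-0.02,-0.03],[0.05,0.2,0,0,0,0],[0,0,0,0,0,0],[0,0,0,0,0,0]]]'; python3 a.py | head -1
```

```text
clock: 13.37
eef_pos: [596.2, 233.3, 153.1]
tool_rot: [-3.14, 0.003, 3.14]
force: [1.5, -1.5, 1.0]
width: 19.5
c [539.1 223.1] res [ 0.1  0.   0.  -0.  -0.   0.1 -0.  -0.  -0.   0.  -0. ] ang 10.1 stop 12.9 turned mod 360 357.2
```

```bash
python3 -m crank '[[[0.02,0.1,0,0,0,0],[0,0.02,0,0,0,0],[0,0,0,0,0,0],[0,0,0,0,0,0],[0,0,0,0,0,0]]]'; python3 a.py | head -1; python3 - <<'E'
from h import *
look('scene','s4.png');p=look('side','d4.png')
a=cv2.imread('pics/s4.png')[60:230,240:440];b=cv2.imread('pics/d4.png')[60:230,160:360]
cv2.imwrite('pics/c4.png',cv2.resize(np.hstack([a,b]),None,fx=2,fy=2,interpolation=cv2.INTER_CUBIC))
E
```

```text
clock: 13.78
eef_pos: [595.5, 236.7, 153.0]
tool_rot: [-3.14, 0.003, 3.14]
force: [0.4, -0.7, 1.1]
width: 19.5
c [539.1 223.1] res [ 0.1  0.  -0.  -0.  -0.   0.1 -0.  -0.  -0.  -0.  -0.   0. ] ang 13.5 stop 12.9 turned mod 360 0.6
```

View pics/c4.png

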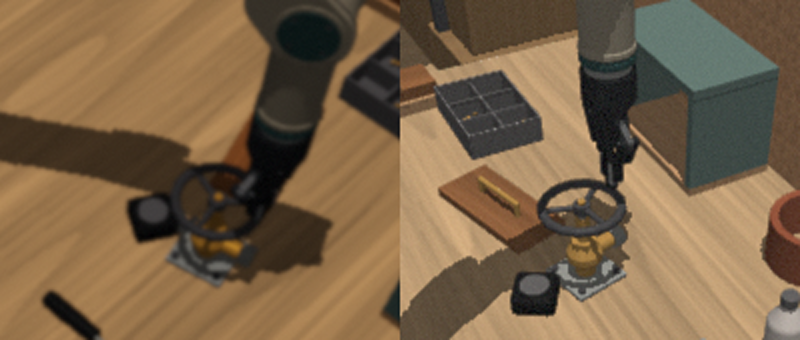

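View pics/s4.png

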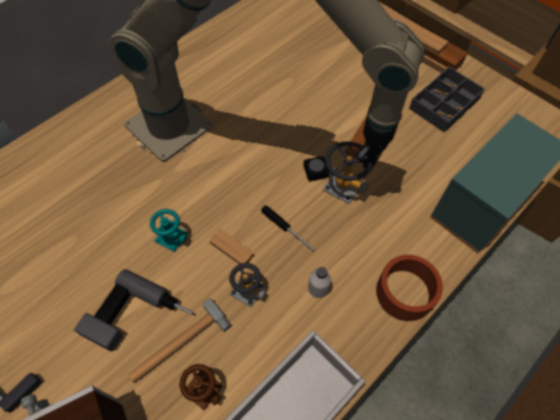

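The grip is over the outlet stub again, around (265,205) in the left crop, and still held. The other objects and the drain valve at (245,283) haven't moved. The wheel is at 720.6°, with almost no load on it.

```bash
python3 -c "
from h import *
st(); print(ctrl.finish_job())"
```

```text
{'clock': np.float64(13.883), 'qpos': array([-0.398,  0.7  , -0.043,  1.621,  0.041,  0.82 ,  1.11 ]), 'eef_pos': array([595.525, 236.717, 153.063]), 'tool_rot': array([-3.14e+00,  3.00e-03,  3.14e+00]), 'force': array([1.669, 0.592, 2.047]), 'width': np.float64(19.495)}
the job is handed in; nothing more can be done
None
```

The main valve is set: I closed it clockwise to its stop, backed it off two full turns counter-clockwise, and handed the job in at 13.9 s with the crank grip still held.

- **Closing:** the wheel stopped dead over the outlet stub, about 95° from where it started. I pushed up to 23 N against it and it didn't move further.
- **Two turns:** the tool position shows 720.6° from the stop, on a fitted circle with about 0.1 mm residual. The final picture shows the grip back over the outlet.
- **Grip at the end:** the fingers read 19.5 mm on the 21 mm grip. They read about that all through the turn, so I take it as an offset in the reading. Force on the tool was about 2–3 N.
- **Other things on the bench:** the drain valve and everything else look unmoved in the last scene picture. The drawer front is partly hidden behind the arm in that view, but it shows in place from the side camera.

The first network and depth estimates of the hub disagreed by about 6 mm between cameras. The fitted circle settled that. While pushing on the stop the tool tilted about 4°; I straightened it and touched the stop again before backing off.

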